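Make the blood-film maker ready

TASK

Make the blood-film maker ready for the next film, using only your fingertips and grasping or lifting nothing. Push the slide carrier along its bed until it is fully home against the end stop, and cock the sprung spreader carriage: push its thumb plate all the way to the rear stop, without forcing it, then let go so that it springs back and latches on the stop pin at mid travel. Leave the bottles, tubes and other things round it where they are.

Things in the scene. Friction and masses are not known exactly. Their poses are not given: they have to be found in the camera images.
- film_maker: the blood-film maker, fixed to the bench: a white base plate 264 x 150 mm, 18 mm high, with a slide bed, two guide rods and a spreader carriage on it. Origin: bench level, amid the base (which reaches 130 mm in front, 134 mm behind). Its x axis points along the bed, away from the robot, the direction of both pushes; y left, z up. Both things to be pushed lie on its centre line, y = 0.
- bed_stop (a point): foot of the front face of the aluminium end stop that closes the bed's far end: x = 72 mm, z = 18 mm of film_maker. The bed is an open-fronted channel along x, 39 mm wide, floor 18 mm and side rails 25 mm above the bench. Two 50 mm high rod blocks stand at x = -17 to -5 mm, 32 to 48 mm to either side of the middle; nothing higher stands in front of the carriage.
- carrier_lip (a point): the slide carrier, a loose grey plastic tray 84 x 36 x 7 mm lying in the bed, holding a glass slide; at its front end stands a push lip 30 mm wide, 5 thick, 22 high (top 40 mm above the bench). Point: centre of the lip's front face (robot side), 29 mm above the bench. Fully home it is at x = -12 mm, y = 0 of film_maker; it starts 30 to 45 mm in front of that. Slides freely (1 N).
- thumb_plate (a point): centre of the front face of the carriage's thumb plate, black, upright, 44 mm wide, 6 thick; its face reaches from 48 to 77 mm above the bench, this point is at 64 mm. It moves with the carriage: at rest x = 2 mm, y = 0 of film_maker, at the rear stop x = 72 mm. The crossbar below (88 mm wide, 48 to 58 mm above the bench) is flush with its face.
- carriage (a joint): travel of the spreader carriage along film_maker's x (m): 0 = sprung home at the front, 0.035 = latched on the stop pin at mid travel, 0.070 = rear stop. A spring pushes it forward with 3 N at rest, 7 N at the rear stop; a damper adds 25 N per m/s. Let go, it returns in well under a second.
- stop_pin (a joint): sprung vertical stop pin with a black knob, in a guide at the right side of film_maker (x = 50, y = -53 mm, knob top 87 mm high): 0 = riding on the carriage's latch bar, 0.007 = dropped behind the bar's shoulder. It drops by itself once the carriage passes 0.035 and stops the carriage's return there. It needs no touching.
- stain_bottle: white plastic bottle with a red cap, 34 mm wide, 78 mm tall, standing beside the film maker at its left; origin at the centre of its foot
- tall_bottle: brown bottle with a blue cap, 42 mm wide, 92 mm tall, standing beside the film maker at its right; origin at the centre of its foot
- pen: blue ball pen, 142 mm long, lying on the bench at the right of the film maker; origin at its middle, long axis y
- pipette: white and red micropipette, 232 mm long, lying on the bench at the far left; origin at its middle, long axis y
- tube_0: purple-capped blood tube, 17 mm wide, 84 mm tall, standing in the aluminium rack at the left; origin at its foot
- tube_1: another such tube in the same rack; origin at its foot
- tube_2: another such tube in the same rack; origin at its foot

How it is judged:
By the outcome, as a careful person would: the job done as asked, in the order asked, and still so for the second after the job is handed in, with the robot touching nothing.
It also fails if it takes over 48 s, if anything falls off the work surface, if the arm or the gripper's body presses on something with over 40 N, if the wrist force passes 120 N, or if a joint passes its speed limit or range.

ROBOT

A 7-joint arm with a two-finger parallel gripper is mounted at the origin on a cart in front of the work surface, level with it; the furniture and walls round the work are solid. World frame = base frame: x ahead of the robot, y to its left, z up, the work surface at z = 0. Lengths are in m, angles in rad, forces in N, time in s.
With the tool pointing down it reaches from about 0.35 to 0.9 m from the base axis. Payload 8.1 kg.
Tool frame: the origin (TCP) lies midway between the tips of the shut fingers; the grasp point (between the pads) lies 19 mm behind it; z points along the fingers, x is the direction in which the jaws open and shut, and the axes are right-handed (so a half turn about z gives the same grasp; the last joint's range is limited). The gripper opens to 92 mm and grips with 3 to 60 N. Pads are 19 mm wide; open, the fingers measure 130 mm over their backs; the gripper's body (75 mm by 190 mm) begins 47 mm behind the grasp point.
Start: joints at [-1.212, 0.434, 0.025, 1.573, -0.012, 1.134, -0.075], TCP at [0.279, 0.56, 0.227] pointing down, gripper open.
Joint ranges: [-2.62, 2.62], [-0.44, 2.09], [-1.27, 1.32], [0.08, 2.57], [-1.32, 4.46], [0.12, 2], [-2.74, 2.74]. Speed limits (rad/s): [2.22, 2.22, 3.01, 3.01, 3.14, 3.14, 3.14].

INTERFACE

Orientations are given as a rotation vector (axis times angle).
In Python, from cell import arm gives the robot as it stands.
- The arm moves only by the tool jog_arm, never from a script. Its argument "commands" is a list of rows, each an object with "translation": the shift along the tool's x, y, z in mm, a list of three; "turn": the turn, a rotation vector about the tool's x, y, z in rad, a list of three. A call has 1 to 12 rows; each row is the pose to reach, as a shift and turn from the pose commanded when the call began, along the tool's axes at that moment; what a row does not reach only later rows make up. A row lasts 1/12 s, in which the tool goes at most 41.7 mm and 7.16 degrees, less where a joint would pass 70% of its speed; a pose out of reach is approached as far as the arm can. A call with a gripper value outside its range is refused whole. "claw" is the closure, from -1 (fully open) to 1 (shut), so that 0 is half open, set as the call begins (left out, the last holds). The fingers move at their own pace and stop on an object; "grip_force" is the grip in N (left out, the last holds). Time passes only in rows, so rows that repeat a pose let the fingers close. It gives the time, the measured TCP pose, the force and the opening at its end, in the units of the state.
- arm.observe(): the state, without advancing time (a new reading comes with each control period).
- arm.get_image(name): name is "side" or "top"; returns the picture (420x560x3 uint8, blue, green, red); there is no depth.
- arm.camera_info(name): a dict with "vertical_fov" (degrees; the focal length in pixels is half the picture's height over the tangent of half this angle, whatever the lens; pixels are square), "cx", "cy" (the principal point, pixels), "distortion" ([k1, k2, p1, p2, k3] as OpenCV has them; the pictures are not rectified), "eye" and "rotation" of the camera in the world. Camera axes: x right, y up, looking along -z (the intrinsics and any distortion apply to the point x, -y, -z); pixel columns grow to the right and rows downward; lengths in m; the calibration is good to about 2 mm. A picture is of the moment at which its call begins. camera_info takes no time and is no camera call.
- arm.sign_off(): hands the job in, once; it reports no verdict.
Trained networks look in the newest picture that a camera, given by its name, has taken for a name from the list of things; names that differ only in an ending like _2 or _b are one class to them, and where a whole thing is asked for, a point or a joint stands for the part that bears it (a point fixed in the world has none). Each returns a list of dicts, best first, with "confidence" (0 to 1); they miss things now and then, are a little off and sometimes report something else, mostly with a low value. They report only what shows in the picture. A call takes as long as a camera call.
- arm.trace(camera, query): "region" (420x560 bool, what is visible of it) and "box" ([left, top, width, height] in pixels, round what is visible of it).
- arm.landmark_of(camera, query): "at" ([column, row] in pixels: a listed point, or the origin of a listed thing).
The state is a dict: "clock": time; "joints": joint angles; "dq": joint speeds; "joint_efforts": joint torques, N m; "position": TCP position; "ee_rot": TCP orientation; "force": force on the tool from outside, world axes, zero at the start; "ft_torque": the same for the moment, N m; "width": opening from 0.0 (shut) to 1.0 (fully open).
Only numpy, scipy, OpenCV 4.12 (cv2) and the standard library are available. Lean on these libraries where they do the work, as an engineer would, in place of code of your own. Each camera call takes 0.05 s, during which the arm holds its last target. There are 200 camera calls.

## Working session

There is one attempt and no reset: what is moved stays moved. The work goes in short steps, Python scripts to look and compute and a tool call to move; the robot and the scene stay as the last step left them, time stands still between calls to the robot, and variables do not carry over. Pictures are saved under pics/ and viewed, about 8 in all and at most 12, crops included, and the job is handed in when it is done.

Besides the shell and the picture viewer there is one more tool, called after "Emit:" as name([rows], argument=value, ...), one row to a line, values as JSON. jog_arm: Moves the arm, as the interface text tells. Its arguments: {"type":"object","properties":{"commands":{"type":"array","items":{"type":"object","properties":{"translation":{"type":"array","items":{"type":"number"}},"turn":{"type":"array","items":{"type":"number"}}}}},"claw":{"type":"number"},"grip_force":{"type":"number"}},"required":["commands"]}

```bash
ls; mkdir -p pics; cat > h.py <<'E'
import numpy as np, cv2
from cell import arm
def cam(n):
    i=arm.camera_info(n); f=210/np.tan(np.radians(i["vertical_fov"])/2)
    K=np.array([[f,0,i["cx"]],[0,f,i["cy"]],[0,0,1]]); R=np.array(i["rotation"])
    if R.shape!=(3,3): print("rot",R)
    return K,np.array(i["distortion"],float),np.array(i["eye"]),R@np.diag([1,-1,-1])
def ray(n,p):
    K,d,e,R=cam(n); u=cv2.undistortPoints(np.array([[p]],float),K,d)[0,0]
    v=R@np.array([u[0],u[1],1]); return e,v/np.linalg.norm(v)
def onz(n,p,z):
    e,v=ray(n,p); return e+v*(z-e[2])/v[2]
def proj(n,P):
    K,d,e,R=cam(n); return cv2.projectPoints((np.atleast_2d(P)-e)@R,np.zeros(3),np.zeros(3),K,d)[0][:,0]
def tri(p,q):
    A=[];b=[]
    for n,x in(("side",p),("top",q)):
        e,v=ray(n,x);M=np.eye(3)-np.outer(v,v);A.append(M);b.append(M@e)
    s=np.linalg.lstsq(np.vstack(A),np.hstack(b),rcond=None); return s[0],np.sqrt(s[1])
E
python3 - <<'E'
from h import *
ims=[]
for n in("side","top"):
    im=arm.get_image(n);cv2.imwrite(f"pics/{n}0.png",im)
    K,d,e,R=cam(n);print(n,e.round(3),R[:,2].round(2),K[0,0].round(0))
for q in("film_maker","bed_stop","carrier_lip","thumb_plate","stop_pin","stain_bottle","tall_bottle"):
    r={n:arm.landmark_of(n,q) for n in("side","top")}
    for n in r: print(q,n,[(np.round(x["at"],1),round(x["confidence"],2)) for x in r[n][:2]])
    if all(r.values()): print("   ",[x.round(4) for x in tri(r["side"][0]["at"],r["top"][0]["at"])])
s=arm.observe();print(s["clock"],s["position"],s["ee_rot"],s["width"],s["force"])
E
```

```text
pics
rot [ 1.07197734 -0.07921236 -0.17360268]Traceback (most recent call last):
  File "<stdin>", line 5, in <module>
IndexError: too many indices for array: array is 1-dimensional, but 2 were indexed
```

View pics/side0.png

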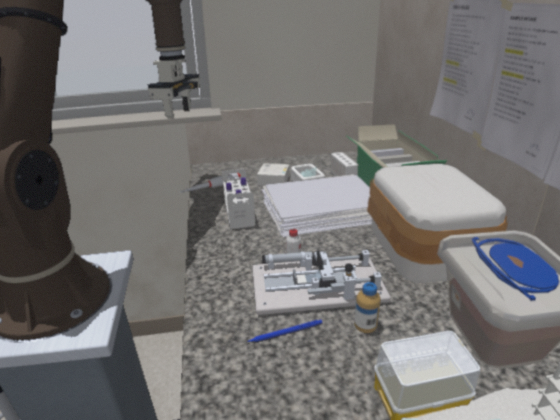

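The side view shows the film maker at about (320,283), the thumb plate near (325,265), the brown bottle at (368,308) and the pen at (287,331). The camera rotation is a rotation vector, so I'll fix the helper.

```bash
sed -i 's/    if R.shape!=(3,3).*/    R=cv2.Rodrigues(R.astype(float))[0]/' h.py
python3 - <<'E'
from h import *
for n in("side","top"):
    im=arm.get_image(n);cv2.imwrite(f"pics/{n}1.png",im)
    K,d,e,R=cam(n);print(n,e.round(3),R[:,2].round(2),K[0,0].round(0))
for q in("film_maker","bed_stop","carrier_lip","thumb_plate","stop_pin","stain_bottle","tall_bottle"):
    r={n:arm.landmark_of(n,q) for n in("side","top")}
    for n in r: print(q,n,[(np.round(x["at"],1),round(x["confidence"],2)) for x in r[n][:2]])
    if all(r.values()): print("   ",[x.round(4) for x in tri(r["side"][0]["at"],r["top"][0]["at"])])
s=arm.observe();print(s["clock"],s["position"],s["ee_rot"],s["width"],s["force"])
im=cv2.imread("pics/top1.png");cv2.imwrite("pics/top1b.png",cv2.resize(im,(784,588)))
E
```

```text
side [ 0.376 -0.713  0.528] [ 0.15  0.87 -0.48] 401.0
top [0.383 0.115 1.225] [ 0.1  0.  -1. ] 432.0
film_maker side [(array([314.1, 286.6]), 0.97)]
film_maker top [(array([351.3, 193.1]), 0.57)]
    [array([ 5.475e-01, -6.990e-02,  2.000e-04]), array([0.0063])]
bed_stop side [(array([349.5, 276. ]), 0.81)]
bed_stop top [(array([352.2, 161.4]), 0.82)]
    [array([ 0.6295, -0.0719,  0.0175]), array([0.0027])]
carrier_lip side [(array([292.7, 279.8]), 0.69)]
carrier_lip top [(array([353.1, 207.7]), 0.83)]
    [array([ 0.5026, -0.0695,  0.0249]), array([0.0056])]
thumb_plate side [(array([318.4, 261.3]), 0.61)]
thumb_plate top [(array([355.2, 182.2]), 0.88), (array([235.5, 236.3]), 0.37)]
    [array([ 0.5618, -0.0707,  0.0642]), array([0.0035])]Traceback (most recent call last):
  File "<stdin>", line 6, in <module>
ValueError: it knows: bed_stop, carrier_lip, film_maker, pen, pipette, stain_bottle, tall_bottle, thumb_plate, tube
```

```bash

python3 - <<'E'
from h import *
im=cv2.imread("pics/top1.png")
for q in("stain_bottle","tall_bottle"):
    r=arm.landmark_of("top",q); print(q,[(onz("top",x["at"],0).round(3),round(x["confidence"],2)) for x in r[:2]])
r=arm.trace("top","film_maker")[0];m=r["region"].astype(np.uint8);print(r["confidence"],r["box"])
c=max(cv2.findContours(m,0,2)[0],key=cv2.contourArea)[:,0]
W=np.array([onz("top",p,0.018)[:2] for p in c.astype(float)])
b=cv2.minAreaRect((W*1000).astype(np.float32));print("rect",b)
s=arm.observe();print(s["clock"],s["position"],s["ee_rot"],s["width"],s["force"])
cv2.imwrite("pics/top1b.png",cv2.resize(im[110:270,245:455],(788,600),interpolation=cv2.INTER_CUBIC))
cv2.imwrite("pics/side1b.png",cv2.resize(cv2.imread("pics/side1.png")[220:350,230:400],(784,600),interpolation=cv2.INTER_CUBIC))
E
```

```text
stain_bottle [(array([0.537, 0.036, 0.   ]), 0.42)]
tall_bottle [(array([ 0.608, -0.206,  0.   ]), 0.66)]
0.77 [324.7, 140.7, 56.2, 92.2]
rect ((559.4469604492188, -73.40071105957031), (152.83639526367188, 267.9031066894531), 86.1640625)
0.7 [0.27851447 0.55953305 0.22675504] [-2.67094264e+00 -1.65396532e+00 -7.98693763e-05] 0.9976412976424949 [-0.22708912 -0.11608375  0.13460796]
```

View pics/top1b.png

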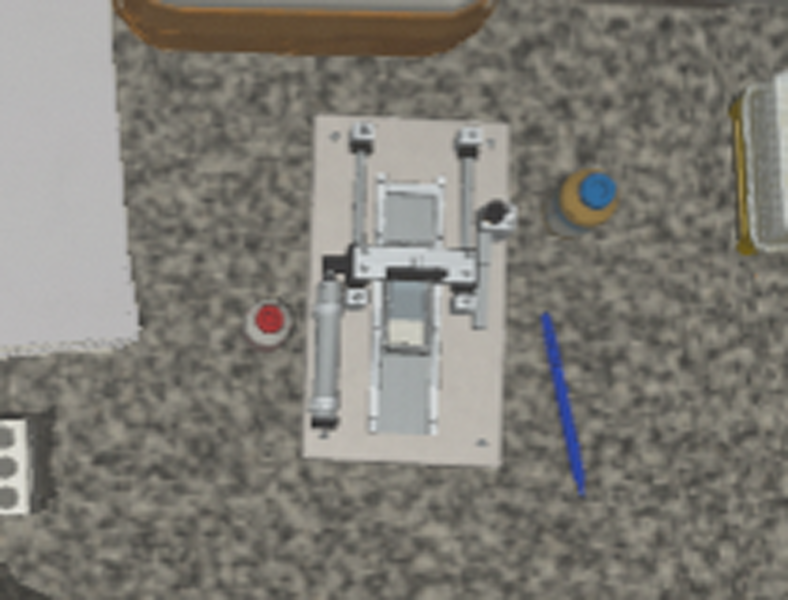

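View pics/side1b.png

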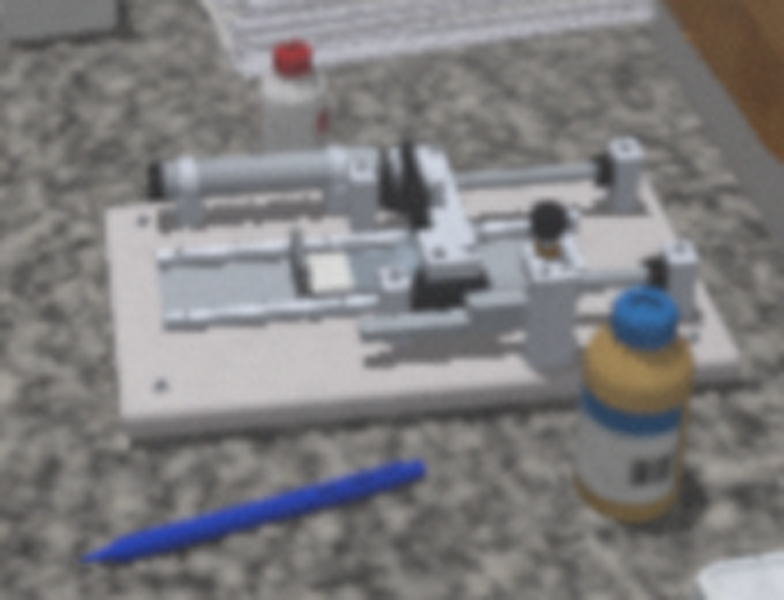

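The top crop shows the film maker turned a few degrees clockwise. The lip is at about (405,335), the thumb plate at (415,272) and the bed rails run x 373–441. The side crop confirms that the carrier is well short of its stop and the carriage is at the front. Next I'll refine the yaw from these edges.

```bash

python3 - <<'E'
from h import *
T=lambda c,z:onz("top",(c[0]/3.752+245-.37,c[1]/3.75+110-.37),z)
C=np.array([T(c,.018)[:2] for c in((316,115),(510,125),(498,465),(304,458))])
P=list(C);M=[(.134,.075),(.134,-.075),(-.13,-.075),(-.13,.075)]
r=[T((411,184),.025),T((403.5,432),.025)];print("bed mid",r, np.degrees(np.arctan2(*(r[0]-r[1])[1::-1])))
P+= [np.array([.6295,-.0719]),np.array([.5618,-.0707])];M+=[(.072,0),(.002,0)]
P=np.array(P);M=np.array(M);a=P-P.mean(0);b=M-M.mean(0)
y=np.arctan2((b[:,0]*a[:,1]-b[:,1]*a[:,0]).sum(),(a*b).sum());R=np.array([[np.cos(y),-np.sin(y)],[np.sin(y),np.cos(y)]])
t=P.mean(0)-R@M.mean(0);print("yaw",np.degrees(y),"t",t,"\nres mm",((P-M@R.T-t)*1000).round(1))
E
```

```text
bed mid [array([ 0.63745137, -0.07706161,  0.025     ]), array([ 0.45086605, -0.06470438,  0.025     ])] -3.789070858433134
yaw -3.8123049660879067 t [ 0.5574816 -0.0710999] 
res mm [[-2.4 -2.8]
 [-3.2 -0.3]
 [ 2.4  2. ]
 [ 0.7 -3.4]
 [ 0.2  4. ]
 [ 2.3  0.5]]
```

Emit:
jog_arm([
  {"translation": [-20, 18, 0], "turn": [0, 0, -0.03]},
  {"translation": [-45, 40, 0], "turn": [0, 0, -0.06]},
  {"translation": [-72, 64, 0], "turn": [0, 0, -0.1]},
  {"translation": [-100, 89, 0], "turn": [0, 0, -0.13]},
  {"translation": [-128, 114, 0], "turn": [0, 0, -0.16]},
  {"translation": [-156, 139, 0], "turn": [0, 0, -0.2]},
  {"translation": [-184, 164, 0], "turn": [0, 0, -0.23]},
  {"translation": [-212, 189, 0], "turn": [0, 0, -0.26]},
  {"translation": [-240, 213, 0], "turn": [0, 0, -0.3]},
  {"translation": [-268, 238, 0], "turn": [0, 0, -0.33]},
  {"translation": [-296, 263, 0], "turn": [0, 0, -0.36]},
  {"translation": [-320, 284, 0], "turn": [0, 0, -0.395]},
], claw=1, grip_force=10)

```text
clock: 1.7
position: [0.3905, 0.144, 0.227]
ee_rot: [2.294, 2.146, 0.001]
force: [1.2, -0.2, 0.9]
width: 0.182
```

Emit:
jog_arm([
  {"translation": [-36, 12, 0]},
  {"translation": [-72, 25, 0]},
  {"translation": [-108, 37, 0]},
  {"translation": [-144, 50, 0]},
  {"translation": [-180, 62, 0]},
  {"translation": [-207, 71, 0]},
  {"translation": [-207, 71, 25]},
  {"translation": [-207, 71, 60]},
  {"translation": [-207, 71, 95]},
  {"translation": [-207, 71, 125]},
  {"translation": [-207, 71, 140]},
  {"translation": [-207, 71, 140]},
])

```text
schema error: expected keys translation, turn
```

```bash
python3 - <<'E'
from h import *
s=arm.observe();print(s["clock"],s["position"],s["ee_rot"],s["width"],s["force"])
a=arm.get_image("top")[110:270,245:455];b=arm.get_image("side")[220:350,230:400]
cv2.imwrite("pics/2.png",np.hstack([cv2.resize(a,(394,300)),cv2.resize(b,(392,300))]))
E
```

```text
1.7 [0.3904942  0.14396315 0.22704823] [2.29397498e+00 2.14598065e+00 1.16854909e-03] 0.18162491393583863 [ 1.2118945  -0.22327835  0.85136191]
```

View pics/2.png

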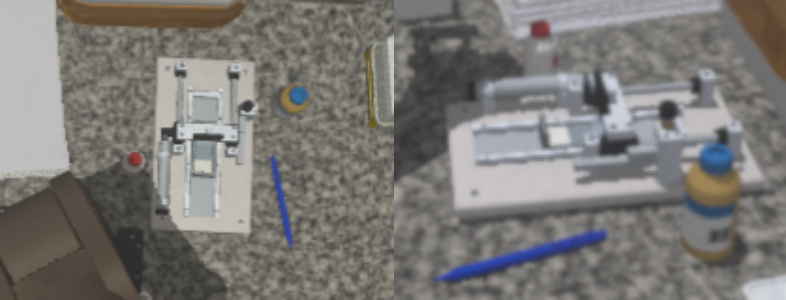

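The picture shows the scene unchanged, with the gripper still at the lower left of the top view. The call was refused because each row needs a turn key.

Emit:
jog_arm([
  {"translation": [-36, 12, 0], "turn": [0, 0, 0]},
  {"translation": [-72, 25, 0], "turn": [0, 0, 0]},
  {"translation": [-108, 37, 0], "turn": [0, 0, 0]},
  {"translation": [-144, 50, 0], "turn": [0, 0, 0]},
  {"translation": [-180, 62, 0], "turn": [0, 0, 0]},
  {"translation": [-207, 71, 0], "turn": [0, 0, 0]},
  {"translation": [-207, 71, 25], "turn": [0, 0, 0]},
  {"translation": [-207, 71, 60], "turn": [0, 0, 0]},
  {"translation": [-207, 71, 95], "turn": [0, 0, 0]},
  {"translation": [-207, 71, 125], "turn": [0, 0, 0]},
  {"translation": [-207, 71, 140], "turn": [0, 0, 0]},
  {"translation": [-207, 71, 140], "turn": [0, 0, 0]},
])

```text
clock: 2.8
position: [0.4452, -0.0641, 0.084]
ee_rot: [-2.292, -2.144, 0.006]
force: [-0.5, 0.3, 0.8]
width: 0.004
```

```bash
python3 - <<'E'
from h import *
s=arm.observe();print(s["clock"],s["position"],s["ee_rot"],s["width"],s["force"])
a=arm.get_image("top")[110:270,245:455];b=arm.get_image("side")[180:350,200:400]
cv2.imwrite("pics/3.png",np.hstack([cv2.resize(a,(394,300)),cv2.resize(b,(353,300))]))
E
```

```text
2.8 [ 0.44516719 -0.06405831  0.08395528] [-2.29154037 -2.1437702   0.00627697] 0.003966006935796263 [-0.53765776  0.25081754  0.83118054]
```

View pics/3.png

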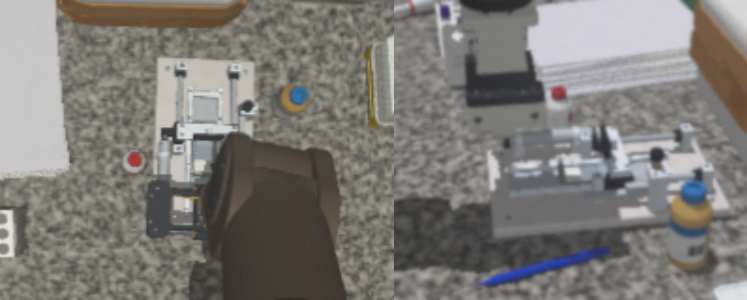

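The gripper is over the front end of the bed, on the centre line, with the fingers shut. Now I'll lower it and move up to the lip.

Emit:
jog_arm([
  {"translation": [-1, 0, 20], "turn": [0, 0, 0]},
  {"translation": [-1, 0, 40], "turn": [0, 0, 0]},
  {"translation": [-1, 0, 53], "turn": [0, 0, 0]},
  {"translation": [-1, 10, 53], "turn": [0, 0, 0]},
  {"translation": [-1, 20, 53], "turn": [0, 0, 0]},
  {"translation": [-1, 30, 53], "turn": [0, 0, 0]},
  {"translation": [-1, 36, 53], "turn": [0, 0, 0]},
  {"translation": [-1, 42, 53], "turn": [0, 0, 0]},
  {"translation": [-1, 47, 53], "turn": [0, 0, 0]},
  {"translation": [-1, 52, 53], "turn": [0, 0, 0]},
  {"translation": [-1, 57, 53], "turn": [0, 0, 0]},
  {"translation": [-1, 62, 53], "turn": [0, 0, 0]},
])

```text
clock: 3.9
position: [0.509, -0.0699, 0.0337]
ee_rot: [-2.294, -2.146, 0.0]
force: [-0.9, 0.2, 1.0]
width: 0.006
```

Emit:
jog_arm([
  {"translation": [0, 4, 0], "turn": [0, 0, 0]},
  {"translation": [0, 8, 0], "turn": [0, 0, 0]},
  {"translation": [0, 12, 0], "turn": [0, 0, 0]},
  {"translation": [0, 15, 0], "turn": [0, 0, 0]},
  {"translation": [0, 18, 0], "turn": [0, 0, 0]},
  {"translation": [0, 20, 0], "turn": [0, 0, 0]},
  {"translation": [0, 20, 0], "turn": [0, 0, 0]},
])

```text
clock: 4.48
position: [0.5294, -0.0713, 0.0337]
ee_rot: [2.294, 2.146, 0.0]
force: [-0.1, -0.3, -0.6]
width: 0.004
```

```bash
python3 - <<'E'
from h import *
s=arm.observe();print(s["clock"],s["position"],s["ee_rot"],s["width"],s["force"])
a=arm.get_image("top")[110:270,245:455];b=arm.get_image("side")[220:350,230:400]
cv2.imwrite("pics/4.png",cv2.resize(b,(784,600),interpolation=cv2.INTER_CUBIC))
E
```

```text
4.4833 [ 0.529437   -0.07128308  0.03373269] [2.29410382e+00 2.14577028e+00 4.87528869e-04] 0.003860291017441168 [-0.13194188 -0.28094831 -0.59895822]
```

View pics/4.png

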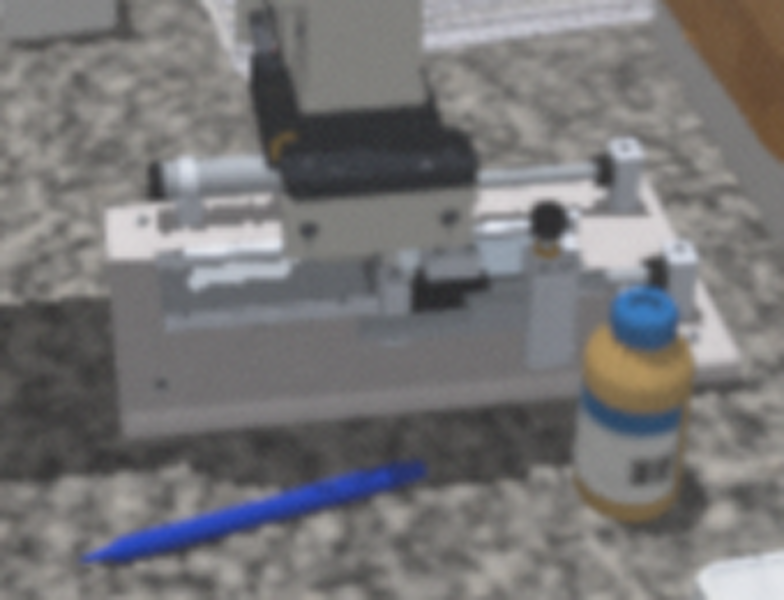

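The gripper body hides the lip in this view but clears the bottle, knob and carriage. I'll creep the carrier on to the stop and watch the force.

Emit:
jog_arm([
  {"translation": [0, 1, 0], "turn": [0, 0, 0]},
  {"translation": [0, 2, 0], "turn": [0, 0, 0]},
  {"translation": [0, 3, 0], "turn": [0, 0, 0]},
  {"translation": [0, 4, 0], "turn": [0, 0, 0]},
  {"translation": [0, 4, 0], "turn": [0, 0, 0]},
])

```text
clock: 5.0
position: [0.5331, -0.0715, 0.0337]
ee_rot: [2.294, 2.146, 0.0]
force: [0.9, 0.7, 0.0]
width: 0.003
```

Emit:
jog_arm([
  {"translation": [0, 0.7, 0], "turn": [0, 0, 0]},
  {"translation": [0, 1.4, 0], "turn": [0, 0, 0]},
  {"translation": [0, 2, 0], "turn": [0, 0, 0]},
  {"translation": [0, 2, 0], "turn": [0, 0, 0]},
])

```text
clock: 5.33
position: [0.5338, -0.0716, 0.0335]
ee_rot: [-2.293, -2.145, 0.002]
force: [-5.6, 0.0, 3.8]
width: 0.002
```

Emit:
jog_arm([
  {"translation": [0, 1, 0], "turn": [0, 0, 0]},
  {"translation": [0, 1.5, 0], "turn": [0, 0, 0]},
  {"translation": [0, 1.5, 0], "turn": [0, 0, 0]},
])

```text
clock: 5.58
position: [0.5339, -0.0716, 0.0333]
ee_rot: [-2.292, -2.143, 0.004]
force: [-8.9, 0.1, 5.8]
width: 0.006
```

Emit:
jog_arm([
  {"translation": [0, -8, 0], "turn": [0, 0, 0]},
  {"translation": [0, -20, 0], "turn": [0, 0, 0]},
  {"translation": [0, -40, 0], "turn": [0, 0, 0]},
  {"translation": [0, -65, -10], "turn": [0, 0, 0]},
  {"translation": [0, -95, -26], "turn": [0, 0, 0]},
  {"translation": [0, -125, -26], "turn": [0, 0, 0]},
  {"translation": [0, -140, -26], "turn": [0, 0, 0]},
  {"translation": [0, -140, -26], "turn": [0, 0, 0]},
])

```text
clock: 6.25
position: [0.3932, -0.0621, 0.0599]
ee_rot: [-2.294, -2.144, 0.001]
force: [-1.2, -0.8, 0.4]
width: 0.007
```

```bash
python3 - <<'E'
from h import *
s=arm.observe();print(s["clock"],s["position"],s["ee_rot"],s["width"],s["force"])
a=arm.get_image("top")[110:270,245:455];b=arm.get_image("side")[220:350,230:400]
cv2.imwrite("pics/5.png",cv2.resize(b,(784,600),interpolation=cv2.INTER_CUBIC))
for q in("carrier_lip","thumb_plate"):
  for n in("side","top"):
    print(q,n,[(np.round(x["at"],1),round(x["confidence"],2)) for x in arm.landmark_of(n,q)[:2]])
F=lambda x,z:[.5575+x*.9978,-.0725-x*.0665,z]
print(proj("side",[F(-.012,.029),F(.002,.064)]),proj("top",[F(-.012,.029),F(.002,.064)]))
E
```

```text
6.25 [ 0.39316008 -0.06214651  0.05987179] [-2.29393416e+00 -2.14440265e+00  5.52397088e-04] 0.007352855593965268 [-1.18765811 -0.79559676  0.40632985]
carrier_lip side [(array([305.8, 277.5]), 0.52), (array([213.6, 186.8]), 0.45)]
carrier_lip top [(array([354.5, 192.5]), 0.53)]
thumb_plate side [(array([318.2, 262.6]), 0.96)]
thumb_plate top [(array([356.1, 184.4]), 0.76), (array([157.6, 259. ]), 0.53)]
[[311.55222615 276.45583085]
 [318.73927311 261.80925676]] [[353.68237591 190.81967925]
 [355.78672501 183.93606375]]
```

View pics/5.png

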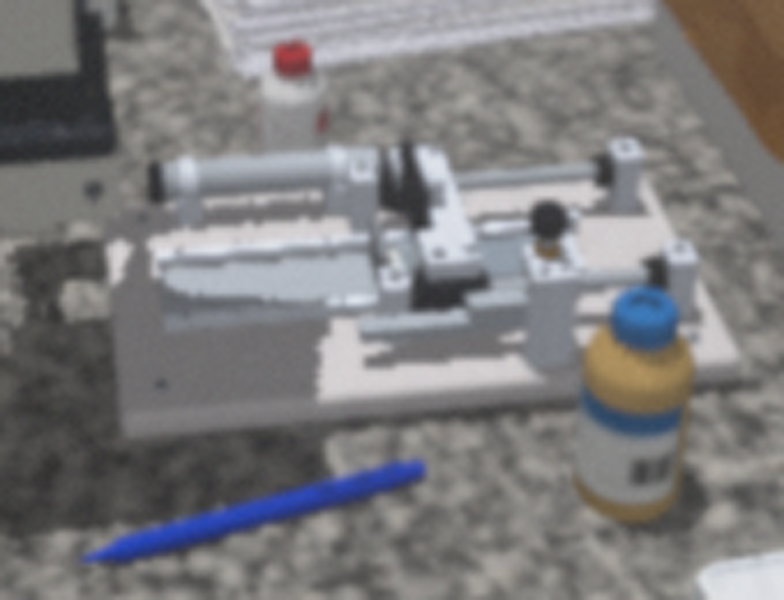

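The lip now stands level with the rod blocks at about (380,240) in the crop. That agrees with the predicted home position, so the carrier is home. Next is the thumb plate.

Emit:
jog_arm([
  {"translation": [0, 20, 1], "turn": [0, 0, 0]},
  {"translation": [0, 50, 2], "turn": [0, 0, 0]},
  {"translation": [0, 80, 3], "turn": [0, 0, 0]},
  {"translation": [0, 110, 3], "turn": [0, 0, 0]},
  {"translation": [0, 130, 3], "turn": [0, 0, 0]},
  {"translation": [0, 140, 3], "turn": [0, 0, 0]},
  {"translation": [0, 146, 3], "turn": [0, 0, 0]},
  {"translation": [0, 151, 3], "turn": [0, 0, 0]},
  {"translation": [0, 156, 3], "turn": [0, 0, 0]},
  {"translation": [0, 161, 3], "turn": [0, 0, 0]},
  {"translation": [0, 166, 3], "turn": [0, 0, 0]},
  {"translation": [0, 171, 3], "turn": [0, 0, 0]},
])

```text
clock: 7.55
position: [0.5644, -0.0738, 0.0563]
ee_rot: [-2.292, -2.143, 0.005]
force: [-5.7, 0.1, 2.5]
width: 0.006
```

Emit:
jog_arm([
  {"translation": [0, 4, 0], "turn": [0, 0, 0]},
  {"translation": [0, 8, 0], "turn": [0, 0, 0]},
  {"translation": [0, 12, 0], "turn": [0, 0, 0]},
  {"translation": [0, 16, 0], "turn": [0, 0, 0]},
  {"translation": [0, 20, 0], "turn": [0, 0, 0]},
  {"translation": [0, 24, 0], "turn": [0, 0, 0]},
  {"translation": [0, 28, 0], "turn": [0, 0, 0]},
  {"translation": [0, 32, 0], "turn": [0, 0, 0]},
  {"translation": [0, 35, 0], "turn": [0, 0, 0]},
  {"translation": [0, 38, 0], "turn": [0, 0, 0]},
  {"translation": [0, 40, 0], "turn": [0, 0, 0]},
  {"translation": [0, 40, 0], "turn": [0, 0, 0]},
])

```text
clock: 8.55
position: [0.6045, -0.0765, 0.0563]
ee_rot: [-2.293, -2.143, 0.004]
force: [-7.4, 0.3, 3.4]
width: 0.004
```

Emit:
jog_arm([
  {"translation": [0, 2, 0], "turn": [0, 0, 0]},
  {"translation": [0, 4, 0], "turn": [0, 0, 0]},
  {"translation": [0, 6, 0], "turn": [0, 0, 0]},
  {"translation": [0, 7, 0], "turn": [0, 0, 0]},
  {"translation": [0, 8, 0], "turn": [0, 0, 0]},
  {"translation": [0, 9, 0], "turn": [0, 0, 0]},
  {"translation": [0, 9, 0], "turn": [0, 0, 0]},
])

```text
clock: 9.13
position: [0.6132, -0.0772, 0.0563]
ee_rot: [-2.292, -2.143, 0.005]
force: [-6.7, 0.0, 4.2]
width: 0.001
```

Emit:
jog_arm([
  {"translation": [0, 0.7, 0], "turn": [0, 0, 0]},
  {"translation": [0, 1.4, 0], "turn": [0, 0, 0]},
  {"translation": [0, 2, 0], "turn": [0, 0, 0]},
  {"translation": [0, 2, 0], "turn": [0, 0, 0]},
])

```text
clock: 9.47
position: [0.615, -0.0773, 0.0563]
ee_rot: [-2.292, -2.142, 0.005]
force: [-6.3, 0.3, 4.0]
width: 0.005
```

Emit:
jog_arm([
  {"translation": [0, 0.7, 0], "turn": [0, 0, 0]},
  {"translation": [0, 1.4, 0], "turn": [0, 0, 0]},
  {"translation": [0, 2, 0], "turn": [0, 0, 0]},
  {"translation": [0, 2, 0], "turn": [0, 0, 0]},
])

```text
clock: 9.8
position: [0.617, -0.0774, 0.0563]
ee_rot: [-2.292, -2.142, 0.005]
force: [-7.0, -0.4, 4.1]
width: 0.007
```

Emit:
jog_arm([
  {"translation": [0, 0.7, 0], "turn": [0, 0, 0]},
  {"translation": [0, 1.4, 0], "turn": [0, 0, 0]},
  {"translation": [0, 1.4, 0], "turn": [0, 0, 0]},
])

```text
clock: 10.05
position: [0.6176, -0.0775, 0.0563]
ee_rot: [-2.292, -2.141, 0.006]
force: [-10.1, 0.0, 6.7]
width: 0.002
```

Emit:
jog_arm([
  {"translation": [0, 0.5, 0], "turn": [0, 0, 0]},
  {"translation": [0, 0.8, 0], "turn": [0, 0, 0]},
  {"translation": [0, 0.8, 0], "turn": [0, 0, 0]},
])

```text
clock: 10.3
position: [0.6176, -0.0775, 0.0563]
ee_rot: [-2.291, -2.141, 0.008]
force: [-13.4, 0.9, 9.7]
width: 0.004
```

The carriage stopped firmly at the rear: no further travel, and the force rose to 13 N. Now I'll let go with a fast straight retreat.

Emit:
jog_arm([
  {"translation": [0, -30, 0], "turn": [0, 0, 0]},
  {"translation": [0, -70, 0], "turn": [0, 0, 0]},
  {"translation": [0, -110, 0], "turn": [0, 0, 0]},
  {"translation": [0, -150, -5], "turn": [0, 0, 0]},
  {"translation": [0, -185, -20], "turn": [0, 0, 0]},
  {"translation": [0, -210, -45], "turn": [0, 0, 0]},
  {"translation": [0, -225, -75], "turn": [0, 0, 0]},
  {"translation": [0, -230, -100], "turn": [0, 0, 0]},
  {"translation": [0, -230, -110], "turn": [0, 0, 0]},
  {"translation": [0, -230, -110], "turn": [0, 0, 0]},
  {"translation": [0, -230, -110], "turn": [0, 0, 0]},
  {"translation": [0, -230, -110], "turn": [0, 0, 0]},
])

```text
clock: 11.3
position: [0.3923, -0.062, 0.1661]
ee_rot: [-2.294, -2.146, 0.001]
force: [0.3, -0.2, -0.3]
width: 0.006
```

```bash
python3 - <<'E'
from h import *
s=arm.observe();print(s["clock"],s["position"],s["force"])
b=arm.get_image("side")[220:350,230:400];a=arm.get_image("top")[110:270,245:455]
cv2.imwrite("pics/6.png",np.hstack([cv2.resize(b,(450,344),interpolation=2),cv2.resize(a,(350,344)[:1]+(344,),interpolation=2)]))
for q in("carrier_lip","thumb_plate"):
  for n in("side","top"):
    print(q,n,[(np.round(x["at"],1),round(x["confidence"],2)) for x in arm.landmark_of(n,q)[:2]])
F=lambda x,z:[.5575+x*.9978,-.0725-x*.0665,z]
P=[F(-.012,.029),F(.002,.064),F(.037,.064)]
print(proj("side",P),proj("top",P))
E
```

```text
11.3 [ 0.39232084 -0.0620373   0.16612688] [ 0.27282955 -0.15138205 -0.34932592]
carrier_lip side [(array([308.3, 274.1]), 0.8)]
carrier_lip top [(array([352.5, 191.2]), 0.57)]
thumb_plate side [(array([336.6, 260.7]), 0.86)]
thumb_plate top [(array([355.3, 170.4]), 0.67)]
[[311.55222615 276.45583085]
 [318.73927311 261.80925676]
 [335.81059158 260.35038255]] [[353.68237591 190.81967925]
 [355.78672501 183.93606375]
 [356.16507279 171.22577552]]
```

View pics/6.png

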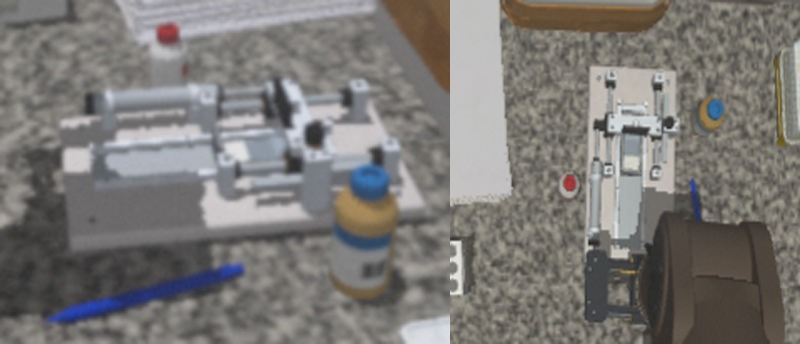

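The carriage is latched at mid travel: the thumb plate is seen at (336.6,260.7) and predicted at (335.8,260.4). The offset of the finger contact at the rear stop also puts the lip at -11.7 mm, against -12 mm when fully home. Handing in.

```bash
python3 -c "
from cell import arm
print(arm.sign_off())"
```

```text
the job is handed in; nothing more can be done
None
```

I readied the film maker and handed the job in at about 11.5 s; no verdict was reported. I used only the shut fingertips and grasped or lifted nothing.

- **Slide carrier:** I pushed it along the bed until it stopped firmly. The last 1.5 mm I commanded moved it only 0.1 mm, at about 9 N.
- **Spreader carriage:** I then pushed the thumb plate to the rear stop, reaching about 13 N along the push (about 17 N in all) with no further travel. I let go with a fast straight retreat, and it latched at mid travel.
- **Last checks:**
  - The thumb plate was within about 1 px of its predicted latched position in both cameras.
  - The tool positions at the two stops put the lip at -11.7 mm, against -12 mm when home.
  - The robot was clear, reading about 0.5 N, which is noise. The bottles and pen looked unmoved; I did not check the tubes or pipette.
- **One disagreement:** the side-camera network put the lip about 3 px, or 6 mm, short of home. The top camera agreed with home to within about 1 px, so I trusted that and the firm stop.

One move call was refused for a missing key in its rows, and nothing moved.

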